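# Make up the sander and vise service kits

### The arm

A 7-joint arm with a two-finger parallel gripper is mounted at the origin on the work surface. World frame = base frame: x ahead of the robot, y to its left, z up, the work surface at z = 0. Lengths are in mm, angles in rad, forces in N, time in s.
With the tool pointing down it reaches from about 400 to 875 mm from the base axis. Payload 6.5 kg.
Tool frame: the origin (TCP) lies on the centre line of the jaws, within the pads' length; the fingertips stand 11 mm ahead of it and the grasp point (between the pads) lies 8 mm behind it (tip_reach is the distance from the TCP to the fingertips, in mm); z points along the fingers, y is the line along which they close (so a half turn about z gives the same grasp; the last joint's range is limited). The gripper opens to 88 mm and grips with 3 to 60 N. Pads are 18 mm wide; open, the fingers measure 123 mm over their backs; the gripper's body (75 mm by 187 mm) begins 45 mm behind the grasp point.
Start: joints at [1.057, 0.536, -0.004, 1.538, 0.003, 1.067, -0.071], TCP at [281.435, -585.905, 249.716] pointing down, gripper open.
Joint ranges: [-2.7, 2.7], [-0.37, 2.16], [-1.27, 1.26], [0.24, 2.4], [-1.31, 4.45], [0.19, 1.91], [-2.76, 2.76]. Speed limits (rad/s): [2.39, 2.39, 3.14, 3.14, 3.14, 3.14, 3.14].

### API

Orientations are given as [roll, pitch, yaw] about the fixed x, y, z axes, in that order (R = Rz(yaw) Ry(pitch) Rx(roll)).
In Python, from cell import * gives the robot as it stands.
- The arm moves only by the tool send_rows, never from a script. Its argument "motion" is a list of rows, each a list of 7 numbers: the turn, a rotation vector about the tool's x, y, z in fractions of the full range, 1 being pi rad, then the shift along the tool's x, y, z in a scale on which 1.0 is 80 cm, then the opening, from -1 (shut) to 1 (fully open). A call has 1 to 20 rows; each row is the pose to reach, as a shift and turn from the pose commanded when the call began, along the tool's axes at that moment; what a row does not reach only later rows make up. A row lasts 1/8 s, in which the tool goes at most 62.5 mm and 10.7 degrees, less where a joint would pass 70% of its speed; a pose out of reach is approached as far as the arm can. No shift or turn number may pass 1 either way. A call with a gripper value outside its range is refused whole. The fingers move at their own pace and stop on an object; "force" is the grip in N (left out, the last holds). Time passes only in rows, so rows that repeat a pose let the fingers close. It gives the time, the measured TCP pose, the force, the opening and the grip force at its end, in the units of the state.
- get_state(): the state, without advancing time (a new reading comes with each control period).
- snapshot(name): name is "scene" or "top" or "wrist"; returns a dict with "img" (400x640x3 uint8, red, green, blue), "z_map" (400x640 float32, mm along the optical axis (not along the pixel's ray), 0 where there is no reading), "K" (3x3 intrinsics, pixels), "pose" (4x4, takes a point from camera to world coordinates); the wrist camera has in their place "tool_from_camera" (4x4, takes a point from camera to tool coordinates, whose origin is the TCP and whose axes are the flange's). Camera axes: x right, y up, looking along -z (the intrinsics and any distortion apply to the point x, -y, -z); pixel columns grow to the right and rows downward; lengths in mm; the calibration is good to about 2 mm. A picture is of the moment at which its call begins: read the wrist's pose just before it.
- job_done(): hands the job in; it is judged then, once.
The state is a dict: "time_s": time; "joints": joint angles; "joint_velocities": joint speeds; "effort": joint torques, N m; "tcp_pos": TCP position; "ee_rot": TCP orientation; "ft_force": force on the tool from outside, world axes, zero at the start; "ft_torque": the same for the moment, N m; "finger_gap": opening from 0.0 (shut) to 1.0 (fully open); "grasp_force": force on a finger pad.
Only numpy, scipy, OpenCV 4.12 (cv2) and the standard library are available. Lean on these libraries where they do the work, as an engineer would, in place of code of your own. Each camera call takes 0.05 s, during which the arm holds its last target. There are 200 camera calls.

### The job

Make up two service kits from the parts on the bench: put the black contact wheel, the green knob and the brass bushing in the red tray, and the copper jaw and the hexagon nut in the blue tray. One part to a compartment (any compartment), each resting flat on the compartment floor, the same way up as it lies now. Leave the steel jaw and the aluminium bushing where they are.

Things in the scene. Friction and masses are not known exactly. Their poses are not given: they have to be found in the camera images.
- red_tray: Kit tray of the sander: red plastic, fixed to the bench, 254 mm long (its x axis) by 94 mm wide (its y axis), three compartments in a row along x, centred at x = -83, 0 and +83 mm, y = 0. Each compartment is 78 mm (x) by 84 mm (y) inside; floor 4 mm thick; walls and dividers 5 mm thick, tops 14 mm above the bench. Origin: centre of its underside, at bench height; z is up.
- blue_tray: Kit tray of the vise: blue plastic, fixed to the bench, 171 mm long (its x axis) by 94 mm wide (its y axis), two compartments in a row along x, centred at x = -41.5 and +41.5 mm, y = 0. Each compartment is 78 mm (x) by 84 mm (y) inside; floor 4 mm thick; walls and divider 5 mm thick, tops 14 mm above the bench. Origin: centre of its underside, at bench height; z is up.
- wheel: Black rubber contact wheel with a bright aluminium hub, 50 mm diameter, 34 mm tall, about 0.14 kg. Loose, lying flat on the bench. Origin: centre of its underside; z is up.
- knob: Green lobed tracking knob with a small brass centre, 43 mm diameter, 34 mm tall, about 0.06 kg; can be gripped in any direction. Loose, lying flat on the bench. Origin: centre of its underside; z is up.
- brass_bush: Yellow brass bushing (plain upright tube), 42 mm outside, 24 mm bore, 36 mm tall, about 0.22 kg. Loose, lying flat on the bench. Origin: centre of its underside; z is up.
- copper_jaw: Reddish copper vise jaw, a block 62 mm long (its x axis), 26 mm wide (its y axis), 34 mm tall, with two black screw holes on top, about 0.35 kg. Loose, lying flat on the bench. Origin: centre of its underside; z is up.
- hex_nut: Large dark steel hexagon nut with a bright bore, 46 mm across the flats (53 mm over the corners), 30 mm tall, about 0.2 kg. Its flats face along its x axis and every 60 degrees from there. Loose, lying flat on the bench. Origin: centre of its underside; z is up.
- steel_jaw: Spare, not in any kit: grey steel vise jaw, same shape and size as the copper one (62 mm along x, 26 mm along y, 34 mm tall). Loose, lying flat on the bench. Origin: centre of its underside; z is up.
- alu_bush: Spare, not in any kit: silvery aluminium bushing, same shape and size as the brass one (42 mm outside, 24 mm bore, 36 mm tall). Loose, lying flat on the bench. Origin: centre of its underside; z is up.
Things that resemble listed ones, but are neither listed nor needed, are in the scene too. Several things have the shape of the copper_jaw; the one meant has the colours described above.

How it is judged:
By the outcome, as a careful person would: the job done as asked, in the order asked, and still so for the second after the job is handed in, with the robot touching nothing.
It also fails if it takes over 106 s, if anything falls off the work surface, if the arm or the gripper's body presses on something with over 40 N, if the wrist force passes 120 N, or if a joint passes its speed limit or range.

## Working session

There is one attempt and no reset: what is moved stays moved. The work goes in short steps, Python scripts to look and compute and a tool call to move; the robot and the scene stay as the last step left them, time stands still between calls to the robot, and variables do not carry over. Pictures are saved under pics/ and viewed, at most 14 in all, crops included, and the job is handed in when it is done.

Besides the shell and the picture viewer there is one more tool, called as name(argument=value, ...), one argument or row to a line, values as JSON. send_rows: Moves the arm, as the interface text tells. Its arguments: {"type":"object","properties":{"motion":{"type":"array","items":{"type":"array","items":{"type":"number"}}},"force":{"type":"number"}},"required":["motion"]}

```bash
mkdir -p pics; ls
python3 - <<'E'
from cell import *
import cv2,numpy as np
s=get_state();print({k:np.round(v,3) for k,v in s.items()})
for n in("top","scene"):
    d=snapshot(n);np.savez(n+".npz",**d);cv2.imwrite(f"pics/{n}0.png",d["img"][:,:,::-1]);print(n,d["K"],d["pose"].round(3), [k for k in d])
E
```

```text
pics
{'time_s': np.float64(0.0), 'joints': array([ 1.057,  0.537, -0.004,  1.539,  0.003,  1.067, -0.071]), 'joint_velocities': array([-0.   , -0.002, -0.001,  0.001,  0.001,  0.001,  0.   ]), 'effort': array([ 0.0000e+00, -5.7098e+01,  9.9100e-01, -2.5160e+01, -5.6000e-02,
        1.8000e-02,  0.0000e+00]), 'tcp_pos': array([ 281.172, -585.374,  248.857]), 'ee_rot': array([-3.14 ,  0.   ,  0.448]), 'ft_force': array([-0.505,  0.369, -0.611]), 'ft_torque': array([-0.017, -0.025, -0.035]), 'grasp_force': np.float64(0.0), 'finger_gap': np.float64(1.002)}
top [[362.8278779    0.         314.1787546 ]
 [  0.         362.8278779  198.83481103]
 [  0.           0.           1.        ]] [[-2.50000e-02  9.97000e-01 -6.80000e-02  4.45535e+02]
 [-9.99000e-01 -2.40000e-02  2.30000e-02  1.60860e+01]
 [ 2.10000e-02  6.80000e-02  9.97000e-01  9.71379e+02]
 [ 0.00000e+00  0.00000e+00  0.00000e+00  1.00000e+00]] ['img', 'z_map', 'K', 'pose']
scene [[425.92977421   0.         319.49883712]
 [  0.         425.92977421 195.32377741]
 [  0.           0.           1.        ]] [[ 3.48000e-01 -5.32000e-01  7.72000e-01  1.25823e+03]
 [ 9.37000e-01  2.16000e-01 -2.74000e-01 -2.70494e+02]
 [-2.10000e-02  8.19000e-01  5.74000e-01  5.94107e+02]
 [ 0.00000e+00  0.00000e+00  0.00000e+00  1.00000e+00]] ['img', 'z_map', 'K', 'pose']
```

View pics/top0.png

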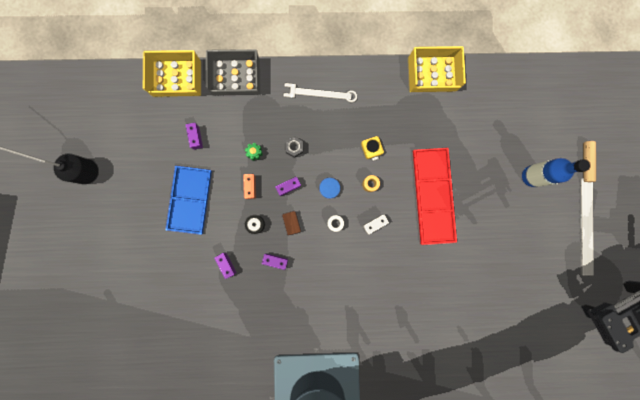

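View pics/scene0.png

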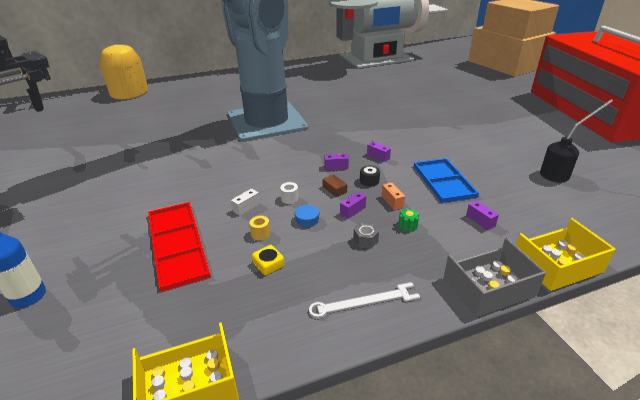

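The top view (up = +x, right = −y) shows the knob at (253,151), nut (294,147), copper jaw (249,186), wheel (255,224), brass bush (372,183), alu bush (336,223), steel jaw (376,224), blue tray (188,200) and red tray (435,196). The scene view agrees. I'll get world poses from depth.

```bash
cat > h.py <<'E'
import numpy as np,cv2
def world(d,pose=None):
    z=d["z_map"];K=d["K"];P=d["pose"] if pose is None else pose
    v,u=np.mgrid[:z.shape[0],:z.shape[1]]
    p=np.stack([(u-K[0,2])/K[0,0]*z,-(v-K[1,2])/K[1,1]*z,-z],-1)
    return p@P[:3,:3].T+P[:3,3]
def blobs(d,lo=15,hi=60,pose=None,minpx=40):
    W=world(d,pose);m=((W[...,2]>lo)&(W[...,2]<hi)&(d["z_map"]>0)).astype(np.uint8)
    n,L,st,c=cv2.connectedComponentsWithStats(m,connectivity=4);out=[]
    for i in range(1,n):
        if not minpx<st[i,4]<30000: continue
        q=W[L==i];t=np.percentile(q[:,2],85);q=q[q[:,2]>t-5]
        r=cv2.minAreaRect(q[:,:2].astype(np.float32));cc,rad=cv2.minEnclosingCircle(q[:,:2].astype(np.float32))
        out.append((c[i].round().astype(int).tolist(),st[i,4],np.round(t,1),"rect",np.round(r[0],1).tolist(),np.round(r[1],1).tolist(),round(r[2],1),"circ",np.round(cc,1).tolist(),round(rad,1),np.median(d["img"][L==i],0)))
    return out
E
python3 - <<'E'
from h import *
d=dict(np.load("top.npz"));W=world(d)
print("bench",W[200,100:160:10,2].round(1),W[110,200:400:40,2].round(1),W[250,340:400:20,2].round(1))
for b in blobs(d):
    if 150<b[0][0]<500 and 90<b[0][1]<300: print(*b)
hsv=cv2.cvtColor(d["img"],cv2.COLOR_RGB2HSV)
for n,m in(("red",((hsv[...,0]<4)|(hsv[...,0]>176))&(hsv[...,1]>180)),("blue",(abs(hsv[...,0].astype(int)-110)<12)&(hsv[...,1]>140))):
    k,L,st,c=cv2.connectedComponentsWithStats(m.astype(np.uint8));i=1+st[1:,4].argmax()
    q=W[L==i];print(n,st[i],np.percentile(q[:,2],[5,50,95]).round(1),cv2.minAreaRect(q[:,:2].astype(np.float32)), cv2.minAreaRect(q[q[:,2]>9][:,:2].astype(np.float32)))
x=cv2.resize(d["img"][120:290,160:470],None,fx=2.55,fy=2.55,interpolation=cv2.INTER_CUBIC);cv2.imwrite("pics/c1.png",x[:,:,::-1])
d=snapshot("wrist") if 0 else None
E
```

```text
bench [1.5 3.  3.4 4.3 0.2 2. ] [ 1.4 -1.1  4.3  2.1  1.5] [ 1.   3.6 -0.8]
[194, 135] 293 36.4 rect [685.5, 306.9] [62.4, 26.9] 12.0 circ [685.7, 307.1] 32.4 [166.  89. 188.]
[294, 146] 218 32.4 rect [651.0, 44.2] [42.1, 51.1] 89.0 circ [651.2, 44.3] 25.7 [121.5 118.5 114. ]
[372, 147] 342 30.3 rect [645.1, -163.1] [47.7, 46.9] 17.2 circ [644.5, -162.8] 30.5 [213.5 179.   68. ]
[253, 151] 208 36.0 rect [639.1, 151.1] [39.5, 39.8] 8.3 circ [640.2, 151.1] 21.5 [ 80.  177.5  93. ]
[249, 186] 266 36.8 rect [547.8, 162.5] [26.7, 60.2] 89.3 circ [547.7, 162.5] 32.6 [252. 169. 117.]
[371, 183] 171 37.9 rect [547.6, -156.2] [38.2, 40.9] 62.2 circ [548.0, -155.4] 20.7 [250. 214. 111.]
[288, 186] 256 36.3 rect [545.6, 61.9] [25.6, 61.5] 25.6 circ [546.3, 62.5] 32.2 [160.  85. 182.]
[330, 187] 334 26.6 rect [539.8, -46.3] [50.2, 52.7] 87.9 circ [539.3, -46.4] 27.2 [ 81. 138. 212.]
[291, 222] 309 28.4 rect [449.9, 55.8] [57.9, 35.7] 13.8 circ [449.9, 55.0] 31.4 [115.  73.  49.]
[376, 224] 262 36.5 rect [441.1, -163.9] [26.0, 62.3] 28.1 circ [441.3, -163.5] 32.2 [245. 242. 233.]
[254, 224] 308 3
[... 191 characters left out ...]
65] 292 36.6 rect [345.1, 227.8] [61.3, 25.9] 25.8 circ [344.9, 228.1] 32.0 [173.5  97.  194. ]
[275, 261] 269 36.6 rect [352.0, 100.0] [61.5, 26.0] 73.9 circ [352.3, 100.2] 32.3 [163.  88. 184.]
red [ 413  148   44   96 3341] [ 2.3  5.5 15.8] ((506.2964782714844, -178.02000427246094), (251.10227966308594, 392.8575439453125), 2.344531297683716) ((506.2964782714844, -178.02000427246094), (251.10227966308594, 392.8575439453125), 2.344531297683716)
blue [ 166  166   45   68 2366] [ 2.2  5.6 16.1] ((498.54559326171875, 194.71047973632812), (368.3572082519531, 170.58917236328125), 82.17550659179688) ((497.8200378417969, 192.191162109375), (363.52862548828125, 169.570556640625), 81.79590606689453)
```

View pics/c1.png

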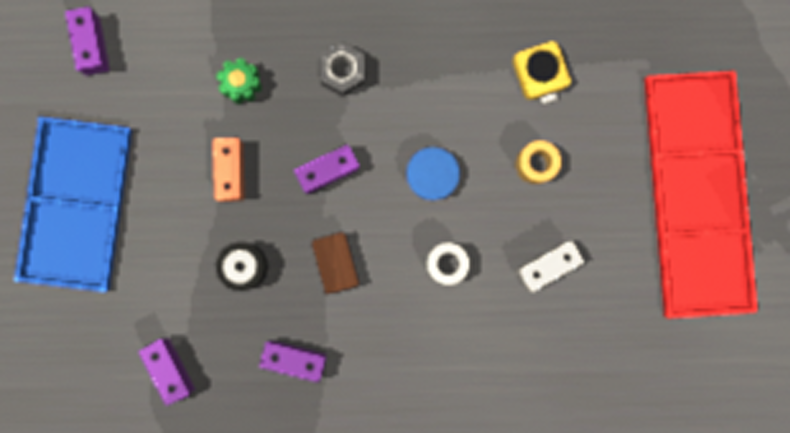

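The crop confirms the identities: copper jaw is orange with two holes and long along x, and the brown block is a decoy. The nut has corners along x, so its flats face ±y. Next, the tray poses and the first move's shift.

```bash
cat >> h.py <<'E'
from scipy.spatial.transform import Rotation as R
def delta(s,tgt,yaw=0):
    A=R.from_euler("xyz",s["ee_rot"]);B=R.from_euler("xyz",[np.pi,0,yaw])
    return (A.inv()*B).as_rotvec().round(3),(A.inv().apply(np.array(tgt)-s["tcp_pos"])/10).round(2)
E
python3 - <<'E'
from cell import *
from h import *
d=dict(np.load("top.npz"));K=d["K"];P=d["pose"]
hsv=cv2.cvtColor(d["img"],cv2.COLOR_RGB2HSV)
for n,m,off in(("red",((hsv[...,0]<4)|(hsv[...,0]>176))&(hsv[...,1]>180),(-83,0,83)),("blue",(abs(hsv[...,0].astype(int)-110)<12)&(hsv[...,1]>140),(-41.5,41.5))):
    k,L,st,c=cv2.connectedComponentsWithStats(m.astype(np.uint8));i=1+st[1:,4].argmax()
    v,u=np.nonzero(L==i)
    r=np.stack([(u-K[0,2])/K[0,0],-(v-K[1,2])/K[1,1],-np.ones(len(u))],-1)@P[:3,:3].T
    q=(P[:3,3]+r*((14-P[2,3])/r[:,2:]))[:,:2].astype(np.float32)
    b=cv2.boxPoints(cv2.minAreaRect(q));cen=b.mean(0);e=max((b[1]-b[0],b[2]-b[1]),key=np.linalg.norm);e=e/np.linalg.norm(e);e=e*np.sign(e[0])
    print(n,cv2.minAreaRect(q),"yaw",np.degrees(np.arctan2(e[1],e[0])).round(1),[(cen+o*e).round(1).tolist() for o in off])
s=get_state()
print(delta(s,(460,-150,150)),delta(s,(449,151,100)))
E
```

```text
red ((512.5534057617188, -325.96875), (251.3524932861328, 95.97933959960938), 2.2444868087768555) yaw 2.2 [[429.6000061035156, -329.20001220703125], [512.5999755859375, -326.0], [595.5, -322.70001220703125]]
blue ((516.9526977539062, 324.63531494140625), (95.91059875488281, 169.92982482910156), 81.5401382446289) yaw -8.5 [[475.8999938964844, 330.70001220703125], [558.0, 318.5]]
(array([-0.001,  0.   ,  0.448]), array([ 34.97, -31.49,   9.94])) (array([-0.001,  0.   ,  0.448]), array([ 47.02, -59.09,  14.98]))
```

Units first: shifts go in shares of 80 cm and turns go in shares of pi rad. So -59.1 cm / 80 = -0.7388, 34.97 cm / 80 = 0.4371, 0.448 rad / 3.1416 = 0.1426.

send_rows(
  motion=[
    [0,0,0.0477,0.1125,-0.1,0,0.6],
    [0,0,0.0955,0.225,-0.2,0.0375,0.6],
    [0,0,0.1426,0.3375,-0.3,0.075,0.6],
    [0,0,0.1426,0.4371,-0.3936,0.1238,0.6],
    [0,0,0.1426,0.4371,-0.3936,0.1238,0.6],
    [0,0,0.1426,0.4371,-0.3936,0.1238,0.6],
    [0,0,0.1426,0.4371,-0.3936,0.1238,0.6],
    [0,0,0.1426,0.4371,-0.3936,0.1238,0.6],
    [0,0,0.1426,0.5875,-0.7388,0.1875,0.6],
    [0,0,0.1426,0.5875,-0.7388,0.1875,0.6],
    [0,0,0.1426,0.5875,-0.7388,0.1875,0.6],
    [0,0,0.1426,0.5875,-0.7388,0.1875,0.6],
    [0,0,0.1426,0.5875,-0.7388,0.1875,0.6],
    [0,0,0.1426,0.5875,-0.7388,0.1875,0.6],
    [0,0,0.1426,0.5875,-0.7388,0.1875,0.6],
    [0,0,0.1426,0.5875,-0.7388,0.1875,0.6],
  ],
)

```text
time_s: 2.1
tcp_pos: [449.4, 148.5, 99.8]
ee_rot: [3.141, 0.0, -0.003]
ft_force: [0.5, -0.1, 0.1]
finger_gap: 0.8
grasp_force: 0.0
```

```bash
cat >> h.py <<'E'
def wrist(snapshot,get_state,name=None):
    s=get_state();d=snapshot("wrist");T=np.eye(4);T[:3,:3]=R.from_euler("xyz",s["ee_rot"]).as_matrix();T[:3,3]=s["tcp_pos"]
    if name: cv2.imwrite(f"pics/{name}.png",d["img"][:,:,::-1])
    return s,d,T@d["tool_from_camera"]
E
python3 - <<'E'
from cell import *
from h import *
s,d,P=wrist(snapshot,get_state,"w1")
print(s["tcp_pos"].round(1),P.round(2))
for b in blobs(d,20,50,P,150): print(*b)
print(delta(s,(449,151,25)))
E
```

```text
[449.4 148.5  99.8] [[-0.0000e+00  9.7000e-01  2.6000e-01  5.1350e+02]
 [-1.0000e+00 -0.0000e+00 -0.0000e+00  1.4943e+02]
 [ 0.0000e+00 -2.6000e-01  9.7000e-01  2.3560e+02]
 [ 0.0000e+00  0.0000e+00  0.0000e+00  1.0000e+00]]
[294, 55] 4982 35.6 rect [546.3, 164.7] [61.2, 26.1] 1.2 circ [546.3, 164.9] 32.7 [247. 203. 122.]
[464, 61] 5248 35.5 rect [544.6, 63.6] [26.1, 62.8] 25.4 circ [544.8, 63.7] 33.1 [221. 103. 240.]
[615, 76] 4220 25.4 rect [535.4, -33.5] [54.7, 33.0] 13.5 circ [537.9, -44.2] 27.4 [ 89. 175. 243.]
[452, 209] 4229 27.5 rect [448.9, 57.9] [57.8, 35.8] 14.5 circ [449.2, 57.7] 32.5 [104.  67.  46.]
[316, 215] 4253 36.0 rect [447.6, 152.7] [49.1, 48.8] 54.8 circ [447.2, 153.0] 25.1 [57. 56. 53.]
[612, 213] 2356 36.7 rect [447.8, -49.6] [33.0, 29.1] 15.8 circ [447.4, -51.5] 19.7 [127. 123. 118.]
[382, 334] 2736 35.4 rect [350.9, 101.8] [62.1, 27.0] 74.1 circ [350.7, 101.9] 32.8 [220. 102. 238.]
[219, 341] 1149 35.4 rect [353.1, 227.6] [32.3, 26.7] 84.7 circ [348.9, 227.4] 17.9 [197.  89. 226.]
(array([ 0.001,  0.   , -0.003]), array([-0.04, -0.26,  7.48]))
```

View pics/w1.png

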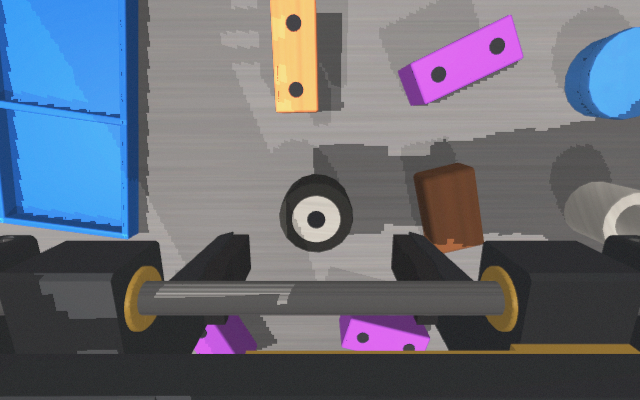

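The wheel sits at (316,215), centred between the fingers (x≈235 and 405); the blue tray's two compartments are at left. Grip it.

Scaled: 7.5 cm / 80 = 0.0938, 7 cm / 80 = 0.0875.

send_rows(
  motion=[
    [0,0,0,-0.0013,-0.0025,0.05,0.6],
    [0,0,0,-0.0013,-0.0025,0.0875,0.6],
    [0,0,0,-0.0013,-0.0025,0.0938,0.6],
    [0,0,0,-0.0013,-0.0025,0.0938,0.6],
    [0,0,0,-0.0013,-0.0025,0.0938,-1],
    [0,0,0,-0.0013,-0.0025,0.0938,-1],
    [0,0,0,-0.0013,-0.0025,0.0938,-1],
    [0,0,0,-0.0013,-0.0025,0.0938,-1],
    [0,0,0,-0.0013,-0.0025,0.0938,-1],
    [0,0,0,-0.0013,-0.0025,0.0375,-1],
    [0,0,0,-0.0013,-0.0025,-0.025,-1],
    [0,0,0,-0.0013,-0.0025,-0.025,-1],
    [0,0,0,-0.0013,-0.0025,-0.025,-1],
  ],
  force=30,
)

```text
time_s: 3.78
tcp_pos: [447.7, 152.1, 119.3]
ee_rot: [3.141, 0.001, -0.0]
ft_force: [0.5, -0.8, -1.8]
finger_gap: 0.558
grasp_force: 30.0
```

Scaled: 48.1 cm / 80 = 0.6013, -1.8 cm / 80 = -0.0225.

send_rows(
  motion=[
    [0,0,0,0,0.075,0,-1],
    [0,0,0,0,0.15,0,-1],
    [0,0,0,0,0.225,0,-1],
    [0,0,0,0,0.3,0,-1],
    [0,0,0,0,0.375,0,-1],
    [0,0,0,-0.0063,0.45,0,-1],
    [0,0,0,-0.0125,0.525,0,-1],
    [0,0,0,-0.0225,0.6013,0,-1],
    [0,0,0,-0.0225,0.6013,0,-1],
    [0,0,0,-0.0225,0.6013,0.0375,-1],
    [0,0,0,-0.0225,0.6013,0.075,-1],
    [0,0,0,-0.0225,0.6013,0.1,-1],
    [0,0,0,-0.0225,0.6013,0.1125,-1],
    [0,0,0,-0.0225,0.6013,0.1125,-1],
    [0,0,0,-0.0225,0.6013,0.1125,-1],
  ],
)

```text
time_s: 5.65
tcp_pos: [430.1, -328.0, 29.4]
ee_rot: [-3.141, 0.001, 0.001]
ft_force: [-0.0, 0.1, -2.0]
finger_gap: 0.557
grasp_force: 30.0
```

Scaled: -48.2 cm / 80 = -0.6025, 0.05 cm / 80 = 0.0006.

send_rows(
  motion=[
    [0,0,0,0,0,0.0006,-1],
    [0,0,0,0,0,0.0006,0.4],
    [0,0,0,0,0,0.0006,0.4],
    [0,0,0,0,0,0.0006,0.4],
    [0,0,0,0,0,-0.05,0.4],
    [0,0,0,0,0,-0.1,0.4],
    [0,0,0,0.05,-0.075,-0.1,0.5],
    [0,0,0,0.0875,-0.15,-0.1,0.5],
    [0,0,0,0.125,-0.225,-0.1,0.5],
    [0,0,0,0.1625,-0.3,-0.1,0.5],
    [0,0,0,0.1875,-0.375,-0.1,0.5],
    [0,0,0,0.2125,-0.45,-0.1,0.5],
    [0,0,0,0.2375,-0.525,-0.1,0.5],
    [0,0,0,0.2613,-0.6025,-0.1,0.5],
    [0,0,0,0.2613,-0.6025,-0.1,0.5],
    [0,0,0,0.2613,-0.6025,-0.1,0.5],
    [0,0,0,0.2613,-0.6025,-0.1,0.5],
  ],
)

```text
time_s: 7.78
tcp_pos: [638.9, 151.1, 109.5]
ee_rot: [3.14, 0.001, -0.002]
ft_force: [-0.0, -1.1, -0.0]
finger_gap: 0.751
grasp_force: 0.0
```

Run:
```python
from cell import *
from h import *
s,d,P=wrist(snapshot,get_state)
print(s["tcp_pos"].round(1))
for b in blobs(d,20,50,P,1000): print(*b)
t=snapshot("top")
for b in blobs(t,15,60):
    if 400<b[0][0]<470 and 140<b[0][1]<260:print("top",*b)
```

```text
[638.9 151.1 109.5]
[87, 142] 5017 35.5 rect [684.2, 308.7] [62.1, 28.1] 10.4 circ [684.4, 308.6] 33.2 [207. 103. 229.]
[470, 192] 3353 31.4 rect [650.0, 46.5] [52.8, 46.1] 59.2 circ [649.9, 46.5] 26.4 [98. 96. 95.]
[320, 207] 2624 35.5 rect [639.4, 152.7] [41.0, 41.2] 12.3 circ [639.4, 152.8] 21.8 [ 43. 149.  67.]
[305, 333] 1170 35.6 rect [540.5, 164.7] [25.6, 31.8] 89.9 circ [540.5, 164.4] 19.8 [247. 205. 122.]
[412, 334] 1067 35.5 rect [537.7, 79.2] [26.2, 27.4] 25.0 circ [538.3, 79.3] 18.1 [215. 100. 236.]
top [439, 226] 338 40.7 rect [429.7, -328.6] [47.3, 48.1] 72.5 circ [429.9, -328.8] 24.7 [97.5 60.  54. ]
```

Scaled: 8.45 cm / 80 = 0.1056, 8 cm / 80 = 0.1.

send_rows(
  motion=[
    [0,0,0,0.0006,0,0.05,0.5],
    [0,0,0,0.0006,0,0.1,0.5],
    [0,0,0,0.0006,0,0.1056,0.5],
    [0,0,0,0.0006,0,0.1056,0.5],
    [0,0,0,0.0006,0,0.1056,-1],
    [0,0,0,0.0006,0,0.1056,-1],
    [0,0,0,0.0006,0,0.1056,-1],
    [0,0,0,0.0006,0,0.1056,-1],
    [0,0,0,0.0006,0,0.1056,-1],
    [0,0,0,0.0006,0,0.05,-1],
    [0,0,0,0.0006,0,-0.0125,-1],
    [0,0,0,0.0006,0,-0.0125,-1],
    [0,0,0,0.0006,0,-0.0125,-1],
  ],
  force=30,
)

```text
time_s: 9.5
tcp_pos: [639.0, 153.2, 119.1]
ee_rot: [3.141, 0.001, -0.0]
ft_force: [0.1, -0.4, -1.4]
finger_gap: 0.478
grasp_force: 30.0
```

Scaled: 47.9 cm / 80 = 0.5988, -12.65 cm / 80 = -0.1581.

send_rows(
  motion=[
    [0,0,0,-0.0125,0.075,0,-1],
    [0,0,0,-0.0375,0.15,0,-1],
    [0,0,0,-0.0625,0.225,0,-1],
    [0,0,0,-0.0875,0.3,0,-1],
    [0,0,0,-0.1063,0.375,0,-1],
    [0,0,0,-0.125,0.45,0,-1],
    [0,0,0,-0.1438,0.525,0,-1],
    [0,0,0,-0.1581,0.5988,0,-1],
    [0,0,0,-0.1581,0.5988,0,-1],
    [0,0,0,-0.1581,0.5988,0.0375,-1],
    [0,0,0,-0.1581,0.5988,0.075,-1],
    [0,0,0,-0.1581,0.5988,0.1,-1],
    [0,0,0,-0.1581,0.5988,0.1125,-1],
    [0,0,0,-0.1581,0.5988,0.1125,-1],
    [0,0,0,-0.1581,0.5988,0.1125,-1],
  ],
)

```text
time_s: 11.38
tcp_pos: [513.4, -325.6, 29.9]
ee_rot: [3.141, -0.0, 0.0]
ft_force: [0.2, 0.3, -1.3]
finger_gap: 0.479
grasp_force: 30.0
```

Scaled: -17.2 cm / 80 = -0.215, 3.4 cm / 80 = 0.0425.

send_rows(
  motion=[
    [0,0,0,0,0,0.0006,-1],
    [0,0,0,0,0,0.0006,0.3],
    [0,0,0,0,0,0.0006,0.3],
    [0,0,0,0,0,0.0006,0.3],
    [0,0,0,0,0,-0.05,0.3],
    [0,0,0,0,0,-0.1,0.3],
    [0,0,0,0.0188,-0.075,-0.1,0.5],
    [0,0,0,0.0313,-0.15,-0.1,0.5],
    [0,0,0,0.0425,-0.215,-0.1,0.5],
    [0,0,0,0.0425,-0.215,-0.1,0.5],
    [0,0,0,0.0425,-0.215,-0.1,0.5],
    [0,0,0,0.0425,-0.215,-0.1,0.5],
  ],
)

```text
time_s: 12.88
tcp_pos: [546.7, -155.8, 109.7]
ee_rot: [3.141, 0.0, -0.003]
ft_force: [-0.2, 0.5, -0.0]
finger_gap: 0.75
grasp_force: 0.0
```

Run:
```python
from cell import *
from h import *
s,d,P=wrist(snapshot,get_state,"w2")
print(s["tcp_pos"].round(1))
for b in blobs(d,20,50,P,1000): print(*b)
```

```text
[ 546.7 -155.8  109.7]
[24, 57] 2901 31.4 rect [646.4, 34.3] [29.0, 50.2] 76.8 circ [648.8, 44.0] 25.4 [151. 146. 144.]
[332, 61] 5991 29.8 rect [644.0, -162.7] [48.9, 46.7] 17.1 circ [643.8, -162.5] 31.4 [224. 190.  10.]
[30, 206] 2632 35.5 rect [548.4, 55.3] [26.3, 48.3] 25.1 circ [548.6, 55.6] 26.1 [211.  99. 231.]
[320, 209] 2259 37.4 rect [547.3, -154.8] [40.8, 41.1] 38.0 circ [546.8, -154.7] 20.9 [210. 159.  60.]
[173, 216] 4106 25.6 rect [538.8, -46.3] [54.4, 52.7] 58.7 circ [538.3, -45.5] 27.6 [ 84. 166. 240.]
[332, 334] 2324 35.4 rect [440.2, -162.5] [26.6, 61.8] 27.5 circ [440.7, -162.2] 32.9 [245.5 244.  241. ]
```

View pics/w2.png

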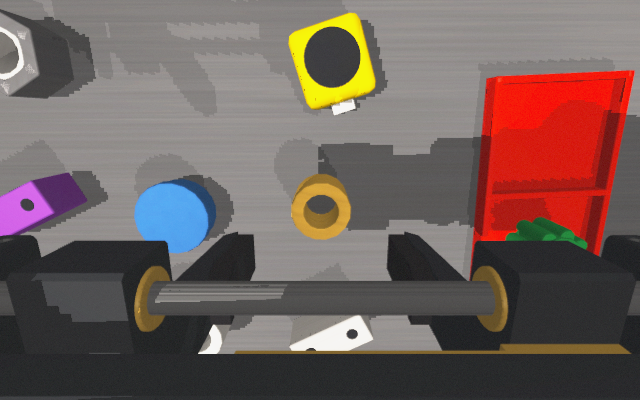

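The brass bush is centred at (320,209) between the fingers, and the knob sits in the middle red compartment (545,235).

Scaled: 8.5 cm / 80 = 0.1063, 8 cm / 80 = 0.1.

send_rows(
  motion=[
    [0,0,0,0.0006,0,0.05,0.5],
    [0,0,0,0.0006,0,0.1,0.5],
    [0,0,0,0.0006,0,0.1063,0.5],
    [0,0,0,0.0006,0,0.1063,0.5],
    [0,0,0,0.0006,0,0.1063,-1],
    [0,0,0,0.0006,0,0.1063,-1],
    [0,0,0,0.0006,0,0.1063,-1],
    [0,0,0,0.0006,0,0.1063,-1],
    [0,0,0,0.0006,0,0.1063,-1],
    [0,0,0,0.0006,0,0.05,-1],
    [0,0,0,0.0006,0,-0.0125,-1],
    [0,0,0,0.0006,0,-0.0125,-1],
    [0,0,0,0.0006,0,-0.0125,-1],
  ],
  force=35,
)

```text
time_s: 14.55
tcp_pos: [546.7, -153.4, 118.9]
ee_rot: [-3.141, 0.002, -0.0]
ft_force: [-0.4, -0.4, -3.3]
finger_gap: 0.462
grasp_force: 35.0
```

Scaled: 16.9 cm / 80 = 0.2113, 4.85 cm / 80 = 0.0606.

send_rows(
  motion=[
    [0,0,0,0.0188,0.0625,0,-1],
    [0,0,0,0.0375,0.1375,0,-1],
    [0,0,0,0.0606,0.2113,0,-1],
    [0,0,0,0.0606,0.2113,0,-1],
    [0,0,0,0.0606,0.2113,0.0375,-1],
    [0,0,0,0.0606,0.2113,0.075,-1],
    [0,0,0,0.0606,0.2113,0.1,-1],
    [0,0,0,0.0606,0.2113,0.1125,-1],
    [0,0,0,0.0606,0.2113,0.1125,-1],
    [0,0,0,0.0606,0.2113,0.1125,-1],
  ],
)

```text
time_s: 15.8
tcp_pos: [596.4, -322.6, 29.9]
ee_rot: [3.141, -0.0, 0.0]
ft_force: [-0.3, 0.4, -2.1]
finger_gap: 0.466
grasp_force: 35.0
```

Scaled: -48.7 cm / 80 = -0.6088, -4.9 cm / 80 = -0.0613.

send_rows(
  motion=[
    [0,0,0,0,0,0.0006,-1],
    [0,0,0,0,0,0.0006,0.3],
    [0,0,0,0,0,0.0006,0.3],
    [0,0,0,0,0,0.0006,0.3],
    [0,0,0,0,0,-0.05,0.3],
    [0,0,0,0,0,-0.1,0.3],
    [0,0,0,-0.0063,-0.075,-0.1,0.2],
    [0,0,0,-0.0125,-0.15,-0.1,0.2],
    [0,0,0,-0.025,-0.225,-0.1,0.2],
    [0,0,0,-0.0313,-0.3,-0.1,0.2],
    [0,0,0,-0.0375,-0.375,-0.1,0.2],
    [0,0,0,-0.05,-0.45,-0.1,0.2],
    [0,0,0,-0.0563,-0.525,-0.1,0.2],
    [0,0,0,-0.0613,-0.6088,-0.1,0.2],
    [0,0,0,-0.0613,-0.6088,-0.1,0.2],
    [0,0,0,-0.0613,-0.6088,-0.1,0.2],
    [0,0,0,-0.0613,-0.6088,-0.1,0.2],
  ],
)

```text
time_s: 17.92
tcp_pos: [547.6, 161.9, 109.7]
ee_rot: [3.14, -0.0, -0.003]
ft_force: [-0.9, 0.1, -0.1]
finger_gap: 0.598
grasp_force: 0.0
```

Run:
```python
from cell import *
from h import *
s,d,P=wrist(snapshot,get_state)
print(s["tcp_pos"].round(1),s["ee_rot"].round(3))
for b in blobs(d,20,50,P,1000): print(*b)
```

```text
[547.6 161.9 109.7] [ 3.14e+00 -0.00e+00 -3.00e-03]
[89, 25] 2819 35.4 rect [666.5, 305.8] [27.8, 27.6] 9.2 circ [667.1, 305.4] 18.7 [205.  99. 228.]
[504, 52] 4656 31.3 rect [649.8, 46.4] [51.8, 46.7] 58.9 circ [649.9, 46.3] 26.3 [162. 157. 155.]
[318, 209] 3257 35.6 rect [546.7, 164.9] [62.3, 25.6] 0.8 circ [546.8, 165.0] 32.9 [224. 130.  82.]
[461, 211] 3885 35.4 rect [544.9, 63.7] [26.5, 62.1] 25.2 circ [545.3, 64.1] 32.7 [134.  64. 157.]
[601, 215] 4011 25.4 rect [539.9, -43.6] [51.5, 54.9] 34.6 circ [538.3, -44.4] 27.9 [ 58. 106. 164.]
```

Scaled: 8.5 cm / 80 = 0.1063, -0.05 cm / 80 = -0.0006, -0.014 rad / 3.1416 = -0.0045.

send_rows(
  motion=[
    [0,0,-0.0045,-0.0006,-0.0006,0.05,0.2],
    [0,0,-0.0045,-0.0006,-0.0006,0.1,0.2],
    [0,0,-0.0045,-0.0006,-0.0006,0.1063,0.2],
    [0,0,-0.0045,-0.0006,-0.0006,0.1063,0.2],
    [0,0,-0.0045,-0.0006,-0.0006,0.1063,-1],
    [0,0,-0.0045,-0.0006,-0.0006,0.1063,-1],
    [0,0,-0.0045,-0.0006,-0.0006,0.1063,-1],
    [0,0,-0.0045,-0.0006,-0.0006,0.1063,-1],
    [0,0,-0.0045,-0.0006,-0.0006,0.1063,-1],
    [0,0,-0.0045,-0.0006,-0.0006,0.1063,-1],
    [0,0,-0.0045,-0.0006,-0.0006,0.05,-1],
    [0,0,-0.0045,-0.0006,-0.0006,-0.0125,-1],
    [0,0,-0.0045,-0.0006,-0.0006,-0.0125,-1],
    [0,0,-0.0045,-0.0006,-0.0006,-0.0125,-1],
  ],
  force=50,
)

```text
time_s: 19.73
tcp_pos: [545.7, 164.6, 118.8]
ee_rot: [3.141, 0.002, 0.014]
ft_force: [-0.2, -1.2, -4.0]
finger_gap: 0.29
grasp_force: 50.0
```

Scaled: -15.6 cm / 80 = -0.195, 1.3 cm / 80 = 0.0163, 0.162 rad / 3.1416 = 0.0516.

send_rows(
  motion=[
    [0,0,0.0255,0.0063,-0.0625,0,-1],
    [0,0,0.0516,0.0125,-0.1375,0,-1],
    [0,0,0.0516,0.0163,-0.195,0,-1],
    [0,0,0.0516,0.0163,-0.195,0,-1],
    [0,0,0.0516,0.0163,-0.195,0.0375,-1],
    [0,0,0.0516,0.0163,-0.195,0.075,-1],
    [0,0,0.0516,0.0163,-0.195,0.075,-1],
  ],
)

```text
time_s: 20.6
tcp_pos: [554.7, 318.1, 55.7]
ee_rot: [3.135, 0.006, -0.149]
ft_force: [-0.7, -0.3, -3.1]
finger_gap: 0.289
grasp_force: 50.0
```

Run:
```python
from cell import *
from h import *
s,d,P=wrist(snapshot,get_state,"w3")
print(s["tcp_pos"].round(1),s["ee_rot"].round(3))
W=world(d,P);hsv=cv2.cvtColor(d["img"],cv2.COLOR_RGB2HSV)
m=(abs(hsv[...,0].astype(int)-110)<12)&(hsv[...,1]>140)&(W[...,2]>10)&(W[...,2]<18)&(d["z_map"]>0)
q=W[m][:,:2];print(len(q),cv2.minAreaRect(q.astype(np.float32)))
```

```text
[554.7 318.1  55.7] [ 3.135  0.006 -0.149]
3504 ((535.2866821289062, 324.2912292480469), (94.01142120361328, 133.01573181152344), 81.59888458251953)
```

View pics/w3.png

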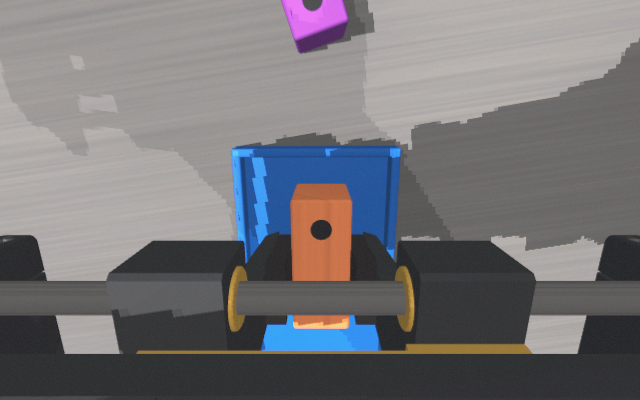

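The jaw, with its hole at (321,230), hangs centred over the far blue compartment. I'll let it settle before the final lowering.

Scaled: 0.05 cm / 80 = 0.0006.

send_rows(
  motion=[
    [0,0,0,0.0006,0,0,-1],
    [0,0,0,0.0006,0,0,-1],
    [0,0,0,0.0006,0,0,-1],
  ],
)

```text
time_s: 21.02
tcp_pos: [558.4, 321.1, 60.5]
ee_rot: [-3.141, -0.001, -0.148]
ft_force: [-0.2, -0.2, -2.7]
finger_gap: 0.291
grasp_force: 50.0
```

Scaled: 3 cm / 80 = 0.0375, 2.5 cm / 80 = 0.0313.

send_rows(
  motion=[
    [0,0,0,0,0,0.0188,-1],
    [0,0,0,0,0,0.0313,-1],
    [0,0,0,0,0,0.0375,-1],
    [0,0,0,0,0,0.0375,-1],
    [0,0,0,0,0,0.0375,-1],
  ],
)

```text
time_s: 21.65
tcp_pos: [557.6, 320.7, 29.5]
ee_rot: [3.141, 0.001, -0.148]
ft_force: [-1.9, -1.1, 1.0]
finger_gap: 0.287
grasp_force: 50.0
```

Scaled: 25.8 cm / 80 = 0.3225, 22.5 cm / 80 = 0.2813, -0.134 rad / 3.1416 = -0.0427.

send_rows(
  motion=[
    [0,0,0,0,0,0,0.0],
    [0,0,0,0,0,0,0.0],
    [0,0,0,0,0,0,0.0],
    [0,0,0,0,0,-0.05,0.0],
    [0,0,0,0,0,-0.1,0.6],
    [0,0,-0.0223,0.0375,0.075,-0.1,0.6],
    [0,0,-0.0427,0.075,0.15,-0.1,0.6],
    [0,0,-0.0427,0.1125,0.225,-0.1,0.6],
    [0,0,-0.0427,0.1438,0.2813,-0.1,0.6],
    [0,0,-0.0427,0.165,0.3225,-0.1,0.6],
    [0,0,-0.0427,0.165,0.3225,-0.1,0.6],
    [0,0,-0.0427,0.165,0.3225,-0.1,0.6],
    [0,0,-0.0427,0.165,0.3225,-0.1,0.6],
  ],
)

```text
time_s: 23.28
tcp_pos: [650.1, 48.6, 109.7]
ee_rot: [-3.14, 0.0, -0.011]
ft_force: [0.3, 0.8, -0.1]
finger_gap: 0.8
grasp_force: 0.0
```

Run:
```python
from cell import *
from h import *
s,d,P=wrist(snapshot,get_state)
print(s["tcp_pos"].round(1),s["ee_rot"].round(3))
for b in blobs(d,20,50,P,1000): print(*b)
```

```text
[650.1  48.6 109.7] [-3.14   0.    -0.011]
[326, 208] 2903 31.5 rect [650.0, 46.1] [51.9, 45.9] 0.1 circ [649.8, 46.1] 26.1 [94. 92. 92.]
[607, 209] 3982 29.7 rect [643.7, -158.7] [49.6, 42.2] 15.3 circ [645.4, -159.8] 30.1 [133. 109.  10.]
[306, 334] 2390 35.5 rect [545.0, 63.3] [27.7, 61.8] 24.8 circ [546.0, 63.6] 32.7 [201.  90. 228.]
```

Scaled: 8.6 cm / 80 = 0.1075, 8 cm / 80 = 0.1.

send_rows(
  motion=[
    [0,0,0,0,0,0.05,0.6],
    [0,0,0,0,0,0.1,0.6],
    [0,0,0,0,0,0.1075,0.6],
    [0,0,0,0,0,0.1075,0.6],
    [0,0,0,0,0,0.1075,-1],
    [0,0,0,0,0,0.1075,-1],
    [0,0,0,0,0,0.1075,-1],
    [0,0,0,0,0,0.1075,-1],
    [0,0,0,0,0,0.1075,-1],
    [0,0,0,0,0,0.05,-1],
    [0,0,0,0,0,-0.0125,-1],
    [0,0,0,0,0,-0.0125,-1],
    [0,0,0,0,0,-0.0125,-1],
  ],
  force=40,
)

```text
time_s: 24.95
tcp_pos: [649.4, 46.2, 118.6]
ee_rot: [3.141, 0.002, -0.014]
ft_force: [-0.2, 0.5, -4.4]
finger_gap: 0.515
grasp_force: 40.0
```

Scaled: -28.5 cm / 80 = -0.3563, -25 cm / 80 = -0.3125, 0.134 rad / 3.1416 = 0.0427.

send_rows(
  motion=[
    [0,0,0.0223,-0.0375,-0.0625,0,-1],
    [0,0,0.0427,-0.075,-0.125,0,-1],
    [0,0,0.0427,-0.1125,-0.1875,0,-1],
    [0,0,0.0427,-0.15,-0.25,0,-1],
    [0,0,0.0427,-0.1875,-0.3125,0,-1],
    [0,0,0.0427,-0.2225,-0.3563,0,-1],
    [0,0,0.0427,-0.2225,-0.3563,0,-1],
    [0,0,0.0427,-0.2225,-0.3563,0,-1],
    [0,0,0.0427,-0.2225,-0.3563,0.05,-1],
    [0,0,0.0427,-0.2225,-0.3563,0.0875,-1],
    [0,0,0.0427,-0.2225,-0.3563,0.1063,-1],
    [0,0,0.0427,-0.2225,-0.3563,0.1125,-1],
    [0,0,0.0427,-0.2225,-0.3563,0.1125,-1],
    [0,0,0.0427,-0.2225,-0.3563,0.1125,-1],
  ],
)

```text
time_s: 26.7
tcp_pos: [477.2, 334.2, 30.7]
ee_rot: [-3.14, -0.001, -0.148]
ft_force: [-0.1, -0.2, -1.5]
finger_gap: 0.515
grasp_force: 40.0
```

Scaled: 0.05 cm / 80 = 0.0006.

send_rows(
  motion=[
    [0,0,0,0,0,0.0006,-1],
    [0,0,0,0,0,0.0006,-1],
  ],
)

```text
time_s: 26.95
tcp_pos: [476.7, 333.9, 29.6]
ee_rot: [-3.141, -0.0, -0.148]
ft_force: [-0.6, 0.2, -2.7]
finger_gap: 0.517
grasp_force: 40.0
```

Scaled: 30 cm / 80 = 0.375, 24 cm / 80 = 0.3.

send_rows(
  motion=[
    [0,0,0,0,0,0.0013,-1],
    [0,0,0,0,0,0.0013,-1],
    [0,0,0,0,0,0.0013,0.4],
    [0,0,0,0,0,0.0013,0.4],
    [0,0,0,0,0,0.0013,0.4],
    [0,0,0,0,0,-0.05,0.4],
    [0,0,0,0,0,-0.1125,0.4],
    [0,0,0,0,0.075,-0.15,0.4],
    [0,0,0,0,0.15,-0.1875,0.4],
    [0,0,0,0,0.225,-0.225,0.4],
    [0,0,0,0,0.3,-0.225,0.4],
    [0,0,0,0,0.375,-0.225,0.4],
    [0,0,0,0,0.375,-0.225,0.4],
    [0,0,0,0,0.375,-0.225,0.4],
  ],
)

```text
time_s: 28.7
tcp_pos: [432.4, 37.1, 209.3]
ee_rot: [-3.141, -0.0, -0.149]
ft_force: [0.7, 1.0, 0.3]
finger_gap: 0.701
grasp_force: 0.0
```

Run:
```python
from cell import *
from h import *
d=snapshot("top")
for b in blobs(d):
    if 150<b[0][0]<500 and 90<b[0][1]<300: print(*b)
x=cv2.resize(d["img"][120:290,160:470],None,fx=2.55,fy=2.55,interpolation=cv2.INTER_CUBIC);cv2.imwrite("pics/end.png",x[:,:,::-1])
d=snapshot("scene");x=cv2.resize(d["img"][130:310,130:510],None,fx=2.1,fy=2.1,interpolation=cv2.INTER_CUBIC);cv2.imwrite("pics/end2.png",x[:,:,::-1])
```

```text
[193, 135] 293 36.2 rect [685.1, 307.5] [62.2, 26.7] 11.7 circ [685.6, 306.0] 32.3 [153.  83. 173.]
[372, 147] 343 30.1 rect [645.2, -163.6] [48.2, 46.1] 16.2 circ [644.9, -163.9] 30.5 [227. 196.  77.]
[433, 163] 209 41.8 rect [595.9, -322.3] [39.0, 40.7] 44.0 circ [595.8, -322.6] 21.1 [251. 200. 102.]
[188, 183] 312 40.2 rect [557.9, 319.8] [27.8, 61.6] 80.6 circ [557.6, 319.7] 32.6 [251. 168. 116.]
[288, 186] 256 36.6 rect [545.5, 61.9] [25.6, 61.4] 25.4 circ [545.7, 62.2] 32.0 [183.  96. 208.]
[330, 187] 333 26.4 rect [540.1, -46.4] [50.2, 52.8] 87.9 circ [539.2, -46.9] 27.3 [ 84. 143. 219.]
[436, 195] 228 39.9 rect [512.9, -325.7] [38.4, 39.2] 8.6 circ [513.2, -325.7] 21.1 [ 87. 199.  99.]
[183, 215] 273 36.2 rect [476.6, 333.3] [50.7, 45.9] 55.4 circ [477.0, 333.2] 25.7 [144. 141. 139.]
[376, 224] 260 36.3 rect [440.9, -163.4] [25.9, 62.2] 28.1 circ [441.7, -163.3] 32.2 [162.  157.5 147. ]
[439, 226] 336 40.8 rect [429.6, -328.6] [47.2, 46.9] 60.4 circ [429.8, -328.3] 24.8 [113.5  72.5  66. ]
[225, 265] 292 36.6 rect [345.2, 227.6] [61.4, 26.5] 25.7 circ [344.6, 228.6] 32.1 [174.5  96.  195. ]
```

View pics/end.png

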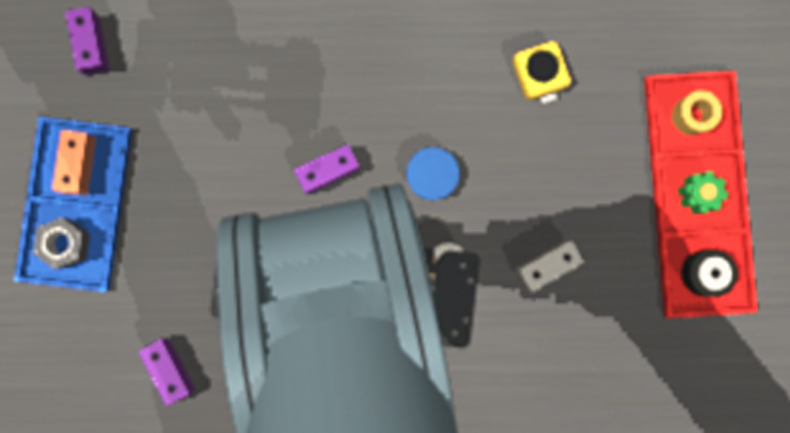

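View pics/end2.png

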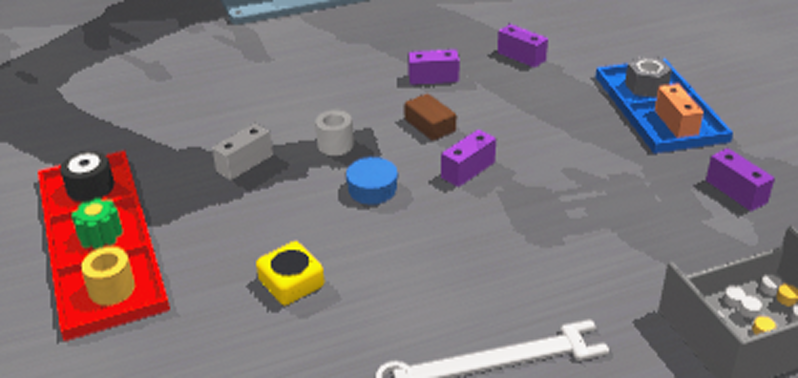

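Top view: brass (700,112), knob (703,190) and wheel (711,273) are in separate red compartments; copper jaw (71,162) and nut (59,242) are in the blue ones. All tops are about 4 mm higher than on the bench, so the parts rest flat on the tray floors. The spares are untouched.

```bash
python3 -c "
from cell import *
print(job_done())"
```

```text
the job is handed in; nothing more can be done
None
```

Both kits are made up and the job is handed in: the wheel, knob and brass bushing are in the red tray, the copper jaw and hexagon nut are in the blue tray, and the spares were not moved (about 29 s of the 106 s used).

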